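Peel a tag tray off the clinging stack and hold it to the bench block

TASK

Take the wooden lid off the stack of white trays: tip it up by its brass pull while its other end still rests on the rim, then lift it away, lay it flat on the bench beside the stack, pull upwards, and let go of it. The trays cling together, so peel the top one off by raising one corner first while the opposite corner stays down, and leave the rest of the pile standing where it is. Carry that tray to the steel block on the stump and finish still holding it there in the gripper, level and mouth up, one long side along and right up to the middle of the block's front edge with the tray's rim just below the block's face, ready for the tags to be swept in; disturb nothing else.

Things in the scene. Friction and masses are not known exactly. Their poses are not given: they have to be found in the camera images.
- lid: Loose dark wooden lid on the top tray, 110 mm (its x) by 160 mm (its y) by 4 mm, 0.12 kg. It lies on the tray's rim; a step underneath (89 x 139 mm, 5 mm deep) sits in the tray's mouth with 2.5 mm play. Origin at the centre of the step's underside (at bench height when laid flat); plate 5 to 9 mm, top of the pull 31 mm above it. z up
- lid_pull (a point): Centre of the brass bar pull on the lid: a bar 50 mm long (lid's x), 10 mm thick (lid's y) and 10 mm high on two 9 mm posts, 55 mm from the lid's centre towards its +y end, 26 mm above the lid's origin. Bar top 5 mm above this point, lid's face 17 mm below it. Grip it across the 10 mm from above
- lid_heel (a point): Middle of the lid's other (-y) end, on the underside of the plate (80 mm from the centre, 5 mm above the origin): the edge on which the lid turns when it is tipped up by the pull
- tray: Top white plastic tray, 110 mm (its x) by 160 mm (its y), 28 mm deep, 0.09 kg. Origin at the centre of its underside, z up. Its stiff rolled rim, 8 mm wide and 16 mm high (12 to 28 mm above the origin) with upright faces, can be pinched across the 8 mm from above. The rim rests flush on the next tray's rim and clings to it at the four corners
- tray_rim (a point): Centre of the tray's mouth (94 x 144 mm inside the rim), level with the rim's top, 28 mm above the tray's origin. 14 mm below it the mouth narrows by a 5 mm ledge to the pan; the next tray's rim begins 16 mm below it on the outside. Floor 25 mm below it
- corner_nl (a point): Underside of the tray's rim at its -x, +y corner, 51 mm in x and 76 mm in y from the tray's centre, 12 mm above its origin; on the pile it lies 92 mm above the pile's origin
- corner_nr (a point): Underside of the tray's rim at its -x, -y corner, 51 mm in x and 76 mm in y from the tray's centre, 12 mm above its origin; on the pile it lies 92 mm above the pile's origin
- corner_fl (a point): Underside of the tray's rim at its +x, +y corner, 51 mm in x and 76 mm in y from the tray's centre, 12 mm above its origin; on the pile it lies 92 mm above the pile's origin
- corner_fr (a point): Underside of the tray's rim at its +x, -y corner, 51 mm in x and 76 mm in y from the tray's centre, 12 mm above its origin; on the pile it lies 92 mm above the pile's origin
- pile: The rest of the stack: five more such trays moving as one piece, 110 x 160 x 92 mm, 0.45 kg, loose on the bench. Origin at the centre of its underside; the top tray's origin sits 80 mm above it, axes alike. Its springy walls grip the top tray's pan near the four corners with about 0.8 N each over the first 10 mm of lift, so an even pull nearly lifts it too
- stump: Round wooden stump, 200 mm across, 80 mm high, fixed, with a bright steel bench block (90 x 90 mm, 22 mm thick) on it whose front edge is flush with the stump's front. Origin at the centre of the underside; its -x points to the front (towards the robot, give or take 20 degrees), z up
- block_edge (a point): Middle of the steel block's front top edge, 100 mm in front of the stump's axis and 102 mm above the bench; the edge runs 45 mm to either side along this frame's y, and x points from the edge back over the block
- disc_tag: Round brass tag, 32 mm across, 2.5 mm thick, loose on the steel block; leave alone. Origin at the centre of its underside
- bar_tag: Brass bar tag, 44 x 14 x 2.5 mm, loose on the steel block; leave alone. Origin at the centre of its underside
- punch0: Steel stamping punch, 9 x 9 x 95 mm, lying on the bench along its y; leave alone. Origin at the centre of its underside
- punch1: Steel stamping punch, 9 x 9 x 95 mm, lying on the bench along its y; leave alone. Origin at the centre of its underside
- punch2: Steel stamping punch, 9 x 9 x 95 mm, lying on the bench along its y; leave alone. Origin at the centre of its underside
- hammer: Chasing hammer lying on the bench, 240 mm long, handle along its y, the head (75 mm, across x, 32 mm high) 100 mm towards +y of the origin; leave alone
- oil_jar: Amber jar, 56 mm across, 72 mm high; leave alone. Origin at the centre of its underside
- scribe_pot: Steel pot, 66 mm across, 85 mm high, with scribers standing in it to 120 mm; leave alone. Origin at the centre of its underside
- loupe: Black eyeglass loupe, 40 mm across, 30 mm high; leave alone. Origin at the centre of its underside
There are look-alikes about, which are no part of the job. What is shaped like the tray but blue or purple is not meant.

How it is judged:
By the outcome, as a careful person would: the job done as asked, in the order asked, and still so for the second after the job is handed in, while the arm keeps its last pose, push and grip.
It also fails if it takes over 61 s, if anything falls off the work surface, if the arm or the gripper's body presses on something with over 40 N, if the wrist force passes 120 N, or if a joint passes its speed limit or range.

ROBOT

A 6-joint arm with a two-finger parallel gripper is mounted at the origin on the work surface. World frame = base frame: x ahead of the robot, y to its left, z up, the work surface at z = 0. Lengths are in m, angles in rad, forces in N, time in s.
With the tool pointing down it reaches from about 0.3 to 0.875 m from the base axis. Payload 6.4 kg.
Tool frame: the origin (TCP) lies midway between the tips of the shut fingers; the grasp point (between the pads) lies 19 mm behind it; x points along the fingers, y is the direction in which the jaws open and shut, and the axes are right-handed (so a half turn about x gives the same grasp; the last joint's range is limited). The gripper opens to 85 mm and grips with 20 to 120 N. Pads are 22 mm wide; open, the fingers measure 114 mm over their backs; the gripper's body (76 mm by 85 mm) begins 54 mm behind the grasp point. The pads swing forward as they close: fully open they stand 13 mm farther back than shut.
Start: joints at [0.967, 0.181, 1.607, -0, 1.354, -0.206], TCP at [0.223, 0.53, 0.231] pointing down, gripper open.
Joint ranges: [-2.99, 2.99], [-0.89, 2.07], [0.3, 2.58], [-1.14, 4.28], [0, 2.63], [-3.12, 3.12]. Speed limits (rad/s): [2.57, 2.57, 3.01, 3.14, 3.14, 3.14].

INTERFACE

Orientations are given as a unit quaternion [w, x, y, z].
In Python, from bench import ctrl gives the robot as it stands.
- The arm moves only by the tool step_arm, never from a script. Its argument "motion" is a list of rows, each a list of 7 numbers: the shift along the tool's x, y, z in mm, then the turn, a rotation vector about the tool's x, y, z in degrees, then the closure in counts, from 0 (fully open) to 255 (shut). In form: [[tx, ty, tz, rx, ry, rz, hand], ...]. A call has 1 to 10 rows; each row is the pose to reach, as a shift and turn from the pose commanded when the call began, along the tool's axes at that moment; what a row does not reach only later rows make up. A row lasts 1/8 s, in which the tool goes at most 62.5 mm and 10.7 degrees, less where a joint would pass 70% of its speed; a pose out of reach is approached as far as the arm can. A call with a gripper value outside its range is refused whole. The fingers move at their own pace and stop on an object; the grip force is fixed at half the most. Time passes only in rows, so rows that repeat a pose let the fingers close. It gives the time, the measured TCP pose, the force and the opening at its end, in the units of the state.
- ctrl.get_obs(): the state, without advancing time (a new reading comes with each control period).
- ctrl.camera(name): name is "scene" or "top"; returns (picture, depth): 420x560x3 uint8, red, green, blue; 420x560 float32, m along the optical axis (not along the pixel's ray), 0 where there is no reading.
- ctrl.camera_info(name): a dict with "fx", "fy", "cx", "cy" (pixels), "dist_coeffs" ([k1, k2, p1, p2, k3] as OpenCV has them; the pictures are not rectified), "T" (4x4, takes a point from camera to world coordinates). Camera axes: x right, y down, z forward; pixel columns grow to the right and rows downward; lengths in m; the calibration is good to about 2 mm. A picture is of the moment at which its call begins. camera_info takes no time and is no camera call.
- ctrl.hand_in(): hands the job in, once; it reports no verdict.
The state is a dict: "time_s": time; "q": joint angles; "dq": joint speeds; "joint_efforts": joint torques, N m; "eef_pos": TCP position; "eef_rot": TCP orientation; "wrist_force": force on the tool from outside, world axes, zero at the start; "torque": the same for the moment, N m; "opening": opening from 0.0 (shut) to 1.0 (fully open).
Only numpy, scipy, OpenCV 4.12 (cv2) and the standard library are available. Lean on these libraries where they do the work, as an engineer would, in place of code of your own. Each camera call takes 0.05 s, during which the arm holds its last target. There are 200 camera calls.

## Working session

There is one attempt and no reset: what is moved stays moved. The work goes in short steps, Python scripts to look and compute and a tool call to move; the robot and the scene stay as the last step left them, time stands still between calls to the robot, and variables do not carry over. Pictures are saved under pics/ and viewed, about 8 in all and at most 12, crops included, and the job is handed in when it is done.

Besides the shell and the picture viewer there is one more tool, called after "Call:" as name(argument=value, ...), one argument or row to a line, values as JSON. step_arm: Moves the arm, as the interface text tells. Its arguments: {"type":"object","properties":{"motion":{"type":"array","items":{"type":"array","items":{"type":"number"}}}},"required":["motion"]}

```bash
ls; mkdir -p pics; cat > h.py <<'E'
import numpy as np, cv2
from scipy.spatial.transform import Rotation as R
from bench import ctrl
def cloud(name):
    im,d=ctrl.camera(name); ci=ctrl.camera_info(name)
    K=np.array([[ci['fx'],0,ci['cx']],[0,ci['fy'],ci['cy']],[0,0,1]])
    h,w=d.shape; u,v=np.meshgrid(np.arange(w),np.arange(h))
    p=cv2.undistortPoints(np.stack([u,v],-1).reshape(-1,1,2).astype(np.float64),K,np.array(ci['dist_coeffs'])).reshape(h,w,2)
    P=np.dstack([p[...,0]*d,p[...,1]*d,d]); T=np.array(ci['T'])
    W=P@T[:3,:3].T+T[:3,3]; W[d==0]=np.nan
    return im,W
def tool():
    o=ctrl.get_obs(); q=np.array(o['eef_rot']); return np.array(o['eef_pos']),R.from_quat(q[[1,2,3,0]]),o
E
python3 - <<'E'
from h import *
for n in('top','scene'):
    im,W=cloud(n); np.savez(f'{n}0.npz',im=im,W=W); cv2.imwrite(f'pics/{n}0.png',cv2.resize(im[...,::-1],(784,588),interpolation=cv2.INTER_CUBIC))
    print(n,np.array(ctrl.camera_info(n)['T']).round(3).tolist(),ctrl.camera_info(n)['fx'])
p,r,o=tool();print(p,r.as_matrix().round(3),o)
E
```

```text
pics
top [[0.019, -0.999, 0.042, 0.466], [-1.0, -0.018, 0.015, -0.091], [-0.014, -0.042, -0.999, 1.213], [0.0, 0.0, 0.0, 1.0]] 380.423687922975
scene [[-0.765, 0.508, -0.395, 0.94], [0.644, 0.601, -0.475, 0.432], [-0.004, -0.618, -0.786, 0.911], [0.0, 0.0, 0.0, 1.0]] 422.66649376989164
[0.22244814 0.52970239 0.23046894] [[-0.001  0.387  0.922]
 [-0.001  0.922 -0.387]
 [-1.    -0.002 -0.   ]] {'time_s': 0.1, 'q': array([ 9.66702194e-01,  1.81505394e-01,  1.60787402e+00,  3.99077667e-06,
        1.35380866e+00, -2.06277015e-01]), 'dq': array([ 0.00194067, -0.00141485, -0.00228163,  0.00023344,  0.00205464,
        0.00068647]), 'joint_efforts': array([ 1.20681190e-03, -4.45874655e+01, -3.52236879e+01, -1.99371084e-04,
        4.09134620e-03, -1.36032487e-06]), 'eef_pos': array([0.22244814, 0.52970239, 0.23046894]), 'eef_rot': array([ 0.69294074,  0.13920637,  0.69338797, -0.14024207]), 'wrist_force': array([ 0.36878821,  0.15050577, -0.25605713]), 'torque': array([ 0.03088668, -0.04338411,  0.00158674]), 'opening': 1.002772691020303}
```

View pics/top0.png

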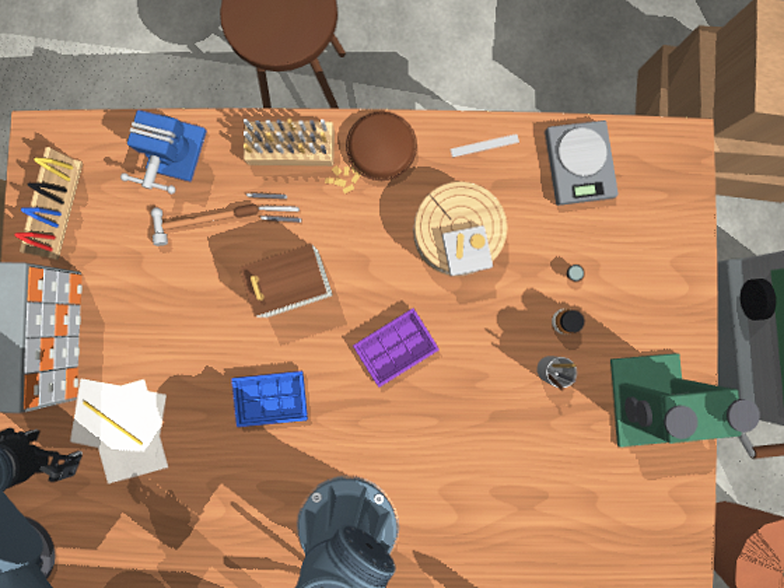

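View pics/scene0.png

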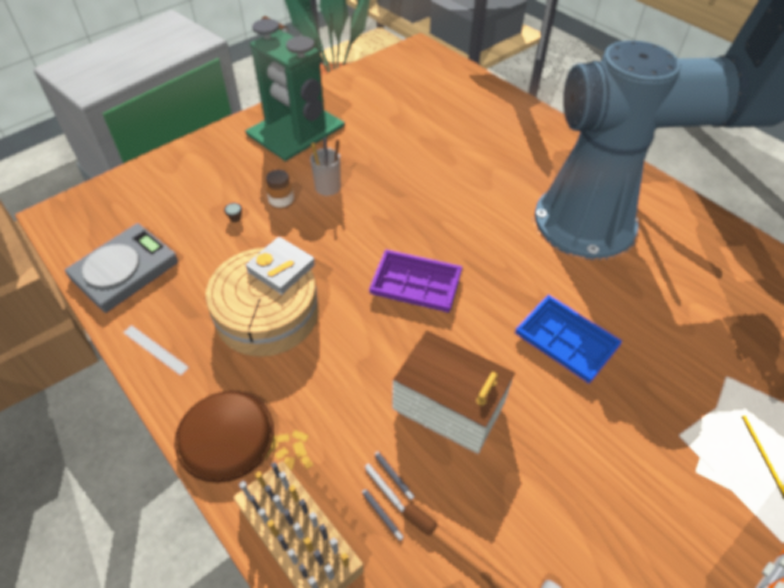

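Top view: lid on the stack at (290,280) with its brass pull at (257,287); steel block at (467,250) on the stump with both tags; blue and purple trays are decoys; hammer and punches at the upper left of the stack.

```bash
python3 - <<'E'
from h import *
for n in('top','scene'):
    z=np.load(n+'0.npz'); im=z['im'].astype(int); W=z['W']; Z=W[...,2]
    def rect(m,lab):
        # largest component
        c,l,s,_=cv2.connectedComponentsWithStats(m.astype(np.uint8)); k=1+s[1:,4].argmax(); m=l==k
        P=W[m]; r=cv2.minAreaRect((P[:,:2]*1000).astype(np.float32)); print(n,lab,m.sum(),'z',np.median(P[:,2]).round(4),'rect',np.round(r[0],1),np.round(r[1],1),round(r[2],1)); return P
    X,Y=W[...,0],W[...,1]
    near=(X>.4)&(X<.8)&(Y>-.05)&(Y<.3)
    rect(near&(Z>.1)&(Z<.122),'lid')
    rect(near&(Z>.123)&(Z<.15),'pull')
    rect((X>.4)&(X<.9)&(Y<-.05)&(Y>-.45)&(Z>.095)&(Z<.115),'block')
    m=(X>.4)&(X<.95)&(Y<-.05)&(Y>-.45)&(Z>.07)&(Z<.09); rect(m,'stump')
    m=(X>.3)&(X<.95)&(Y<.6)&(Y>-.6)&(Z>.02)
    c,l,s,ce=cv2.connectedComponentsWithStats(m.astype(np.uint8))
    for i in range(1,c):
        if s[i,4]>60: P=W[l==i]; print('  obj',P[:,:2].min(0).round(3),P[:,:2].max(0).round(3),P[:,2].max().round(3))
E
```

```text
top lid 1979 z 0.1118 rect [550.9 138.2] [108.7 162.5] 19.4
top pull 61 z 0.1335 rect [532.8 190.6] [47.  10.9] 20.5
top block 924 z 0.1015 rect [ 619.8 -247.6] [89.5 91.1] 12.1
top stump 2458 z 0.0792 rect [ 678.  -232.9] [188.7 197.7] 21.8
  obj [0.736 0.361] [0.919 0.507] 0.148
  obj [ 0.795 -0.136] [0.947 0.015] 0.048
  obj [0.824 0.051] [0.915 0.25 ] 0.101
  obj [ 0.743 -0.597] [ 0.938 -0.436] 0.042
  obj [ 0.57  -0.333] [ 0.772 -0.136] 0.108
  obj [0.705 0.221] [0.728 0.274] 0.03
  obj [0.635 0.428] [0.72  0.467] 0.035
  obj [0.476 0.044] [0.624 0.23 ] 0.139
  obj [ 0.565 -0.521] [ 0.603 -0.481] 0.035
  obj [ 0.327 -0.196] [ 0.499 -0.005] 0.034
  obj [ 0.452 -0.506] [ 0.505 -0.453] 0.079
  obj [ 0.335 -0.484] [ 0.399 -0.419] 0.127
  obj [0.3   0.101] [0.354 0.264] 0.032
  obj [ 0.3 -0.6] [ 0.32 -0.59] 0.176
scene lid 3217 z 0.1116 rect [550.8 138.7] [112.4 160.9] 17.9
scene pull 108 z 0.133 rect [534.8 190.6] [49.2 10.1] 19.0
scene block 980 z 0.1019 rect [ 619.8 -246. ] [92.9 94.4] 12.9
scene stump 3007 z 0.0795 rect [ 679.9 -230.6] [186.5 199.9] 24.5
  obj [ 0.3 -0.6] [ 0.319 -0.587] 0.177
  obj [ 0.332 -0.484] [ 0.399 -0.415] 0.125
  obj [ 0.449 -0.508] [ 0.504 -0.452] 0.076
  obj [ 0.566 -0.522] [ 0.603 -0.481] 0.035
  obj [ 0.741 -0.598] [ 0.938 -0.435] 0.042
  obj [ 0.567 -0.335] [ 0.775 -0.133] 0.108
  obj [ 0.321 -0.192] [ 0.499 -0.003] 0.034
  obj [0.3   0.102] [0.356 0.265] 0.033
  obj [0.475 0.046] [0.627 0.231] 0.136
  obj [ 0.793 -0.134] [0.946 0.022] 0.048
  obj [0.824 0.05 ] [0.916 0.252] 0.101
  obj [0.705 0.22 ] [0.731 0.283] 0.028
```

```bash
cat >> h.py <<'E'
def Rdown(a):
    c,s=np.cos(np.radians(a)),np.sin(np.radians(a)); return R.from_matrix([[0,c,s],[0,s,-c],[-1,0,0]])
def rows(targets,base=None):
    """targets: (pos m, Rotation); print rows from the present measured pose (or base)"""
    p,r=(tool()[:2] if base is None else base)
    for P,Q in targets:
        print(np.round(r.inv().apply(np.array(P)-p)*1000,1).tolist()+np.round(np.degrees((r.inv()*Q).as_rotvec()),1).tolist())
def state():
    p,r,o=tool(); print('t',round(o['time_s'],2),'p',(p*1000).round(1),'F',o['wrist_force'].round(1),'open',round(o['opening'],3),'q',o['q'].round(2)); return p,r
AZ=18.6; LC=np.array([.5508,.1385]); ux=np.array([np.cos(np.radians(AZ)),np.sin(np.radians(AZ)),0]); uy=np.array([-ux[1],ux[0],0])
E
python3 - <<'E'
from h import *
state()
pull=np.r_[LC,0]+.055*uy; print(pull)
rows([(pull+[0,0,.19],Rdown(AZ+90)),(pull+[0,0,.116],Rdown(AZ+90))])
E
```

```text
t 0.1 p [222.4 529.7 230.5] F [ 0.4  0.2 -0.3] open 1.003 q [ 0.97  0.18  1.61  0.    1.35 -0.21]
[0.53325724 0.19062726 0.        ]
[40.6, -192.1, 417.9, -41.4, -0.1, 0.1]
[114.6, -192.0, 417.9, -41.4, -0.1, 0.1]
```

Call:
step_arm(
  motion=[
    [5,-24,52,-5,0,0,0],
    [10,-48,104,-10,0,0,0],
    [15,-72,156,-15,0,0,0],
    [20,-96,208,-20,0,0,0],
    [25,-120,260,-25,0,0,0],
    [30,-144,312,-30,0,0,0],
    [35,-168,364,-36,0,0,0],
    [40,-186,405,-41,0,0,0],
    [40.6,-192.1,417.9,-41.4,-0.1,0.1,0],
    [40.6,-192.1,417.9,-41.4,-0.1,0.1,0],
  ],
)

```text
time_s: 1.35
eef_pos: [0.5334, 0.1907, 0.1902]
eef_rot: [0.698, -0.113, 0.698, 0.114]
wrist_force: [-0.1, 0.5, 0.2]
opening: 1.004
```

```bash
python3 - <<'E'
from h import *
state()
pull=np.r_[LC,0]+.055*uy
rows([(pull+[0,0,.19],Rdown(AZ+90)),(pull+[0,0,.116],Rdown(AZ+90))])
E
```

```text
t 1.35 p [533.4 190.7 190.2] F [-0.1  0.5  0.2] open 1.004 q [ 0.13  0.2   1.67  0.    1.27 -1.76]
[0.2, -0.1, -0.2, -0.1, 0.1, -0.1]
[74.2, -0.2, -0.3, -0.1, 0.1, -0.1]
```

Call:
step_arm(
  motion=[
    [25,0,0,0,0,0,0],
    [50,0,0,0,0,0,0],
    [65,0,0,0,0,0,0],
    [74,0,0,0,0,0,0],
    [74,0,0,0,0,0,120],
    [74,0,0,0,0,0,200],
    [74,0,0,0,0,0,255],
    [74,0,0,0,0,0,255],
    [74,0,0,0,0,0,255],
    [74,0,0,0,0,0,255],
  ],
)

```text
time_s: 2.6
eef_pos: [0.5342, 0.1913, 0.1173]
eef_rot: [0.699, -0.114, 0.697, 0.115]
wrist_force: [0.1, -0.9, 5.7]
opening: 0.1
```

```bash
python3 - <<'E'
from h import *
state()
p,r,o=tool()
heel=np.r_[LC,.108]-.080*uy
T=[]
for d in [2,4,7,10,13,16,19,22,22]:
    q=R.from_rotvec(np.radians(d)*ux); T.append((heel+q.apply(p-heel),q*r))
rows(T)
E
```

```text
t 2.6 p [534.2 191.3 117.3] F [ 0.1 -0.9  5.7] open 0.1 q [ 0.13  0.29  1.72  0.    1.13 -1.76]
[-4.7, -0.4, 0.0, 0.0, -0.0, 2.0]
[-9.4, -1.0, 0.0, 0.0, -0.0, 4.0]
[-16.4, -2.1, 0.1, 0.0, -0.0, 7.0]
[-23.4, -3.7, 0.1, 0.0, -0.0, 10.0]
[-30.2, -5.5, 0.1, 0.0, -0.0, 13.0]
[-36.9, -7.8, 0.1, 0.1, -0.0, 16.0]
[-43.6, -10.4, 0.1, 0.1, -0.0, 19.0]
[-50.0, -13.3, 0.2, 0.1, -0.0, 22.0]
[-50.0, -13.3, 0.2, 0.1, -0.0, 22.0]
```

Call:
step_arm(
  motion=[
    [-4.7,-0.4,0,0,0,2,255],
    [-9.4,-1,0,0,0,4,255],
    [-16.4,-2.1,0,0,0,7,255],
    [-23.4,-3.7,0,0,0,10,255],
    [-30.2,-5.5,0,0,0,13,255],
    [-36.9,-7.8,0,0,0,16,255],
    [-43.6,-10.4,0,0,0,19,255],
    [-43.6,-10.4,0,0,0,19,255],
  ],
)

```text
time_s: 3.6
eef_pos: [0.5375, 0.1802, 0.1603]
eef_rot: [0.67, 0.003, 0.706, 0.228]
wrist_force: [0.2, -0.1, -1.3]
opening: 0.103
```

```bash
python3 - <<'E'
from h import *
state()
im,W=cloud('scene'); np.savez('s1.npz',im=im,W=W)
cv2.imwrite('pics/s1.png',cv2.resize(im[200:360,240:420,::-1],(720,640)[:2],interpolation=cv2.INTER_CUBIC)[:600])
im,W=cloud('top'); np.savez('t1.npz',im=im,W=W)
X,Y,Z=W[...,0],W[...,1],W[...,2]
m=(X>.46)&(X<.65)&(Y>.03)&(Y<.24)&(Z>.09)&(Z<.2)
m&=(im.astype(int)[...,0]>im.astype(int)[...,2]+25)
P=W[m]; L=np.c_[(P-np.r_[LC,0])@ux,(P-np.r_[LC,0])@uy,P[:,2]]
for a in range(-90,90,15):
    k=(L[:,1]>a/1000)&(L[:,1]<(a+15)/1000)
    if k.any(): print(a,k.sum(),np.median(L[k],0).round(4))
E
```

```text
t 3.6 p [537.5 180.2 160.3] F [ 0.2 -0.1 -1.3] open 0.103 q [-0.06  0.28  1.68  0.32  1.32 -2.06]
-90 52 [-0.0215 -0.0784  0.1126]
-75 85 [-0.0325 -0.0688  0.1158]
-60 27 [-0.0459 -0.0564  0.1208]
-30 9 [-0.0168 -0.0174  0.1331]
-15 75 [-0.025  -0.0058  0.137 ]
0 86 [-0.0331  0.0071  0.142 ]
15 74 [-0.0368  0.0222  0.1467]
30 82 [-0.0349  0.0374  0.152 ]
45 89 [-0.0339  0.0537  0.1576]
60 80 [-0.0282  0.0656  0.1613]
75 2 [-0.0516  0.0771  0.1075]
```

View pics/s1.png

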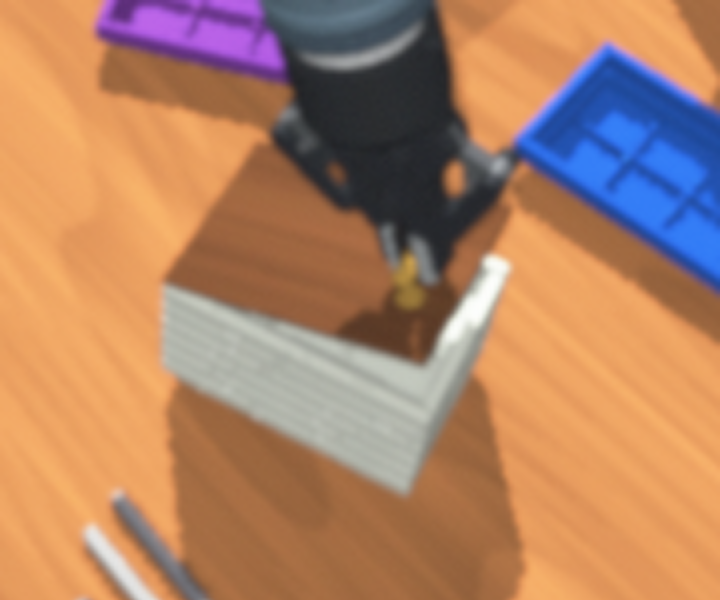

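The crop shows the lid tipped about 19° by its pull, heel on the rim at z≈0.11, stack unmoved. Now to lift and carry it to the free bench area on +y.

```bash
python3 - <<'E'
from h import *
p,r=state()
F=np.array([.5342,.1913,0])+.22*uy; Q=Rdown(AZ+90); print(F)
up=p+[0,0,.06]
print('yaw/tilt delta',np.degrees((r.inv()*Q).as_rotvec()).round(1))
T=[(p+[0,0,.03],r),(up,r)]
hi=np.r_[F[:2],.20]
for k in range(1,7):
    f=k/6; T.append((up+(hi-up)*f, r*R.from_rotvec((r.inv()*Q).as_rotvec()*min(1,max(0,(k-2)/4)))))
rows(T)
# clouds of the placement area at start: anything above bench?
W=np.load('top0.npz')['W']; c=np.r_[LC,0]+.22*uy
L=W-c; a=L@ux; b=L@uy
m=(abs(a)<.065)&(abs(b)<.09); print('max z in area',np.nanmax(W[...,2][m]),m.sum())
E
```

```text
t 3.7 p [536.9 181.  159.9] F [ 1.2 -0.6 -0.8] open 0.097 q [-0.06  0.28  1.68  0.32  1.32 -2.06]
[0.46402895 0.39980905 0.        ]
yaw/tilt delta [ -0.    0.1 -19. ]
[-28.4, 9.8, 0.1, 0.0, 0.0, 0.0]
[-56.7, 19.5, 0.1, 0.0, 0.0, 0.0]
[-41.1, 54.8, 0.2, 0.0, 0.0, 0.0]
[-25.4, 90.1, 0.3, 0.0, 0.0, 0.0]
[-9.7, 125.3, 0.4, -0.0, 0.0, -4.8]
[5.9, 160.6, 0.5, -0.0, 0.1, -9.5]
[21.6, 195.9, 0.6, -0.0, 0.1, -14.3]
[37.2, 231.1, 0.7, -0.0, 0.1, -19.0]
max z in area 0.008082274881841212 2190
```

Call:
step_arm(
  motion=[
    [-14,5,0,0,0,0,255],
    [-28.4,9.8,0,0,0,0,255],
    [-56.7,19.5,0,0,0,0,255],
    [-41.1,54.8,0.2,0,0,0,255],
    [-25.4,90.1,0.3,0,0,0,255],
    [-9.7,125.3,0.4,0,0,-4.8,255],
    [5.9,160.6,0.5,0,0,-9.5,255],
    [21.6,195.9,0.6,0,0,-14.3,255],
    [37.2,231.1,0.7,0,0.1,-19,255],
    [37.2,231.1,0.7,0,0.1,-19,255],
  ],
)

```text
time_s: 4.95
eef_pos: [0.4616, 0.4041, 0.2016]
eef_rot: [0.698, -0.116, 0.697, 0.117]
wrist_force: [1.0, -0.4, -2.1]
opening: 0.098
```

```bash
python3 - <<'E'
from h import *
p,r=state()
im,W=cloud('top'); np.savez('t2.npz',im=im,W=W)
Q=Rdown(AZ+90)
rows([(np.array([.464,.3998,z]),Q) for z in(.02,.0145)])
def plane(W,c,ex,ey,zlo,zhi,lab):
    L=W-c; a=L@ux; b=L@uy; m=(abs(a)<ex)&(abs(b)<ey)&(W[...,2]>zlo)&(W[...,2]<zhi)
    P=W[m]; rc=cv2.minAreaRect((P[:,:2]*1000).astype(np.float32))
    A=np.c_[a[m],b[m],np.ones(m.sum())]; k=np.linalg.lstsq(A,P[:,2],rcond=None)[0]
    print(lab,m.sum(),np.round(rc[0],1),np.round(rc[1],1),round(rc[2],1),'slopes deg',np.degrees(k[:2]).round(2),'z',k[2].round(4))
plane(W,np.r_[LC,0]+.22*uy,.1,.12,.165,.21,'lid')
plane(W,np.r_[LC,0],.08,.1,.1,.125,'rim')
im2,W2=cloud('scene'); np.savez('s2.npz',im=im2,W=W2)
plane(W2,np.r_[LC,0]+.22*uy,.1,.12,.165,.21,'lid')
plane(W2,np.r_[LC,0],.08,.1,.1,.125,'rim')
cv2.imwrite('pics/s2.png',cv2.resize(im2[150:420,200:560,::-1],(800,600)))
E
```

```text
t 4.95 p [461.6 404.1 201.6] F [ 1.  -0.4 -2.1] open 0.098 q [ 0.53  0.29  1.54  0.    1.31 -1.38]
[181.5, -3.0, 0.2, 0.3, 0.1, -0.1]
[187.0, -3.0, 0.2, 0.3, 0.1, -0.1]
lid 2043 [478.8 351.6] [110.2 161.2] 19.4 slopes deg [-0.13  0.46] z 0.1957
rim 510 [550.4 138.5] [107.9 162.9] 19.6 slopes deg [-0.24  0.09] z 0.1067
lid 3717 [478.7 350.4] [112.4 159.4] 18.6 slopes deg [-0.1   0.53] z 0.196
rim 960 [550.8 138.6] [112.8 159.4] 18.9 slopes deg [-0.09  0.  ] z 0.1065
```

View pics/s2.png

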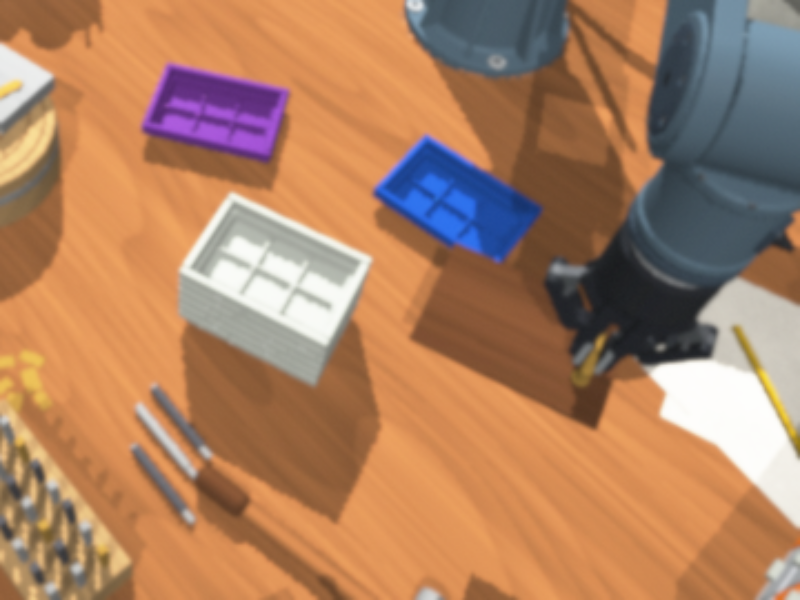

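The tray is bare, in place (rim centre 550.6,138.5, yaw 18.8°), and the lid hangs level over empty bench. Lowering it.

Call:
step_arm(
  motion=[
    [45,-1,0,0,0,0,255],
    [90,-2,0,0,0,0,255],
    [135,-3,0,0,0,0,255],
    [165,-3,0,0,0,0,255],
    [177,-3,0,0,0,0,255],
    [183,-3,0,0,0,0,255],
    [186,-3,0,0,0,0,255],
    [187.5,-3,0,0,0,0,255],
    [187.5,-3,0,0,0,0,255],
  ],
)

```text
time_s: 6.18
eef_pos: [0.4658, 0.3978, 0.0144]
eef_rot: [0.699, -0.114, 0.697, 0.115]
wrist_force: [-0.6, -2.2, 3.1]
opening: 0.102
```

Call:
step_arm(
  motion=[
    [0,0,0,0,0,0,150],
    [0,0,0,0,0,0,50],
    [0,0,0,0,0,0,0],
    [0,0,0,0,0,0,0],
    [-5,0,0,0,0,0,0],
    [-25,0,0,0,0,0,0],
    [-75,0,0,0,0,0,0],
    [-135,0,0,0,0,0,0],
    [-180,0,0,0,0,0,0],
    [-180,0,0,0,0,0,0],
  ],
)

```text
time_s: 7.42
eef_pos: [0.4677, 0.3989, 0.2002]
eef_rot: [0.702, -0.113, 0.694, 0.116]
wrist_force: [0.2, 0.2, 0.8]
opening: 1.002
```

```bash
cat >> h.py <<'E'
def plane(W,c,ex,ey,zlo,zhi,lab):
    L=W-c; a=L@ux; b=L@uy; m=(abs(a)<ex)&(abs(b)<ey)&(W[...,2]>zlo)&(W[...,2]<zhi)
    P=W[m]; rc=cv2.minAreaRect((P[:,:2]*1000).astype(np.float32))
    A=np.c_[a[m],b[m],np.ones(m.sum())]; k=np.linalg.lstsq(A,P[:,2],rcond=None)[0]
    print(lab,m.sum(),np.round(rc[0],1),np.round(rc[1],1),round(rc[2],1),'slopes deg',np.degrees(k[:2]).round(2),'z',k[2].round(4))
E
python3 - <<'E'
from h import *
state()
for n in('top','scene'):
    im,W=cloud(n); np.savez(n+'3.npz',im=im,W=W)
    m=(im[...,0]<150)
    Wl=W.copy(); Wl[~m]=np.nan
    plane(Wl,np.r_[LC,0]+.22*uy,.07,.09,.004,.016,'lid on bench')
    plane(W,np.r_[LC,0]+.22*uy,.07,.09,.022,.05,'pull')
    plane(W,np.r_[LC,0],.08,.1,.1,.125,'rim')
AZ2=18.8; tx=np.array([np.cos(np.radians(AZ2)),np.sin(np.radians(AZ2)),0]); ty=np.array([-tx[1],tx[0],0])
C=np.array([.5506,.1385,0]); G=C-.051*tx+.048*ty; print('grip',G)
p,r,_=tool(); Q=Rdown(AZ2); 
rows([(G+[0,0,.18],Q)])
E
```

```text
t 7.42 p [467.7 398.9 200.2] F [0.2 0.2 0.8] open 1.002 q [ 0.51  0.29  1.54  0.    1.3  -1.38]
lid on bench 1516 [484.3 345.6] [112.2 159.2] 18.6 slopes deg [-0.07  0.16] z 0.009
pull 49 [464.6 398.2] [48.3  9.7] 17.8 slopes deg [-1.27 -0.24] z 0.0296
rim 510 [550.5 138.1] [107.9 162.4] 19.6 slopes deg [-0.24  0.02] z 0.1069
lid on bench 3116 [485.5 347.3] [114.5 160. ] 19.0 slopes deg [-0.1  -0.06] z 0.0091
pull 111 [465.1 396.9] [49.8 10.2] 20.2 slopes deg [-2.84  5.77] z 0.0257
rim 957 [550.3 138.2] [113.4 159.7] 19.2 slopes deg [ 0.07 -0.05] z 0.1064
grip [0.48685213 0.16750361 0.        ]
[14.1, -224.7, -52.8, 89.8, 0.1, -0.2]
```

Call:
step_arm(
  motion=[
    [2,-25,-6,10,0,0,0],
    [4,-50,-12,20,0,0,0],
    [6,-75,-18,30,0,0,0],
    [8,-100,-24,40,0,0,0],
    [10,-125,-30,50,0,0,0],
    [12,-150,-36,60,0,0,0],
    [14,-175,-42,70,0,0,0],
    [14,-200,-48,80,0,0,0],
    [14.1,-224.7,-52.8,89.8,0.1,-0.2,0],
    [14.1,-224.7,-52.8,89.8,0.1,-0.2,60],
  ],
)

```text
time_s: 8.78
eef_pos: [0.4858, 0.1661, 0.1772]
eef_rot: [0.573, 0.41, 0.576, -0.414]
wrist_force: [-0.7, -0.4, -0.1]
opening: 0.821
```

```bash
cat >> h.py <<'E'
AZ2=18.8; tx=np.array([np.cos(np.radians(AZ2)),np.sin(np.radians(AZ2)),0]); ty=np.array([-tx[1],tx[0],0])
C=np.array([.5505,.1384,0]); G=C-.051*tx+.048*ty
E
python3 - <<'E'
from h import *
state()
rows([(G+[0,0,z],Rdown(AZ2)) for z in(.18,.12,.0965)])
E
```

```text
t 8.78 p [485.8 166.1 177.2] F [-0.7 -0.4 -0.1] open 0.821 q [ 0.1   0.1   1.81 -0.    1.23 -0.23]
[-2.8, 1.3, -0.9, -0.1, -0.0, 0.3]
[57.2, 1.7, -0.9, -0.1, -0.0, 0.3]
[80.7, 1.8, -0.9, -0.1, -0.0, 0.3]
```

Call:
step_arm(
  motion=[
    [20,1.5,-0.9,0,0,0,150],
    [45,1.5,-0.9,0,0,0.2,150],
    [57,1.5,-0.9,0,0,0.2,150],
    [57,1.5,-0.9,0,0,0.2,150],
  ],
)

```text
time_s: 9.28
eef_pos: [0.4865, 0.1691, 0.1205]
eef_rot: [0.575, 0.41, 0.576, -0.412]
wrist_force: [0.6, -0.6, 0.2]
opening: 0.411
```

```bash
python3 - <<'E'
from h import *
for i in range(2): state()
rows([(G+[0,0,z],Rdown(AZ2)) for z in(.12,.0965)])
im,W=cloud('scene'); np.savez('s4.npz',im=im,W=W); cv2.imwrite('pics/s4.png',cv2.resize(im[190:330,250:400,::-1],(640,600),interpolation=cv2.INTER_CUBIC))
E
```

```text
t 9.28 p [486.5 169.1 120.5] F [ 0.6 -0.6  0.2] open 0.411 q [ 0.1   0.18  1.85  0.    1.11 -0.23]
t 9.28 p [486.5 169.1 120.5] F [ 0.6 -0.6  0.2] open 0.411 q [ 0.1   0.18  1.85  0.    1.11 -0.23]
[0.5, -0.3, 1.7, 0.1, -0.0, 0.1]
[24.0, -0.2, 1.7, 0.1, -0.0, 0.1]
```

View pics/s4.png

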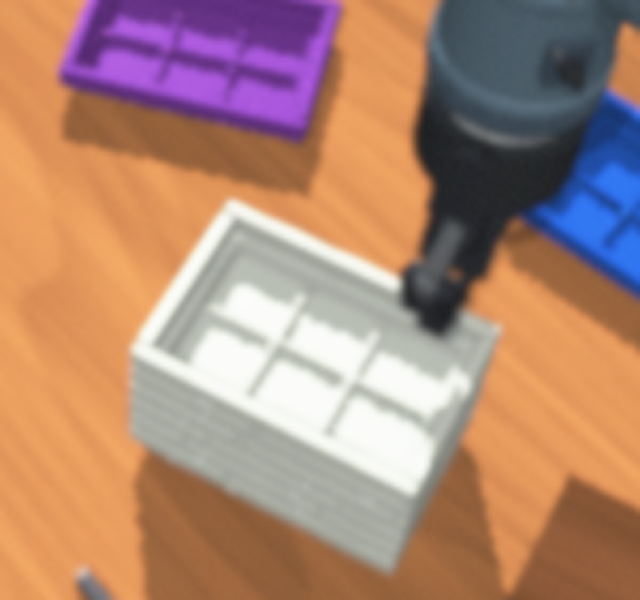

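The fingers straddle the near long rim close to the nl corner (~(440,290) in the crop). Descending and closing.

Call:
step_arm(
  motion=[
    [12,0,1,0,0,0,150],
    [20,0,1,0,0,0,150],
    [23.5,0,1,0,0,0,160],
    [23.5,0,1,0,0,0,190],
    [23.5,0,1,0,0,0,215],
    [23.5,0,1,0,0,0,255],
    [23.5,0,1,0,0,0,255],
    [23.5,0,1,0,0,0,255],
    [23.5,0,1,0,0,0,255],
  ],
)

```text
time_s: 10.45
eef_pos: [0.4876, 0.1679, 0.0984]
eef_rot: [0.575, 0.412, 0.575, -0.411]
wrist_force: [-4.6, 0.4, 6.6]
opening: 0.065
```

```bash
python3 - <<'E'
from h import *
p,r=state()
piv=C+.051*tx-.076*ty+[0,0,.092]
d=(-.102*tx+.152*ty); w=np.cross(d/np.linalg.norm(d),[0,0,1])
T=[]
for a in [.5,1,1.5,2,3,4,5,6.5,8]:
    q=R.from_rotvec(np.radians(a)*w); T.append((piv+q.apply(p-piv),q*r))
rows(T)
for n in('top','scene'):
    im,W=cloud(n); plane(W,np.r_[LC,0],.08,.1,.1,.112,'rim')
E
```

```text
t 10.45 p [487.6 167.9  98.4] F [-4.6  0.4  6.6] open 0.065 q [ 0.1   0.22  1.86  0.    1.06 -0.23]
[-1.4, 0.0, 0.1, 0.0, 0.4, -0.3]
[-2.8, 0.1, 0.1, 0.0, 0.8, -0.6]
[-4.2, 0.1, 0.2, 0.0, 1.2, -0.8]
[-5.6, 0.2, 0.3, 0.0, 1.7, -1.1]
[-8.3, 0.3, 0.5, 0.0, 2.5, -1.7]
[-11.1, 0.5, 0.7, 0.0, 3.3, -2.2]
[-13.9, 0.6, 1.0, 0.0, 4.2, -2.8]
[-18.0, 1.0, 1.5, 0.0, 5.4, -3.6]
[-22.1, 1.4, 2.0, 0.0, 6.6, -4.5]
rim 384 [550.2 137.3] [117.6 162. ] 20.5 slopes deg [-0.25 -0.03] z 0.1069
rim 890 [552.7 138.8] [114.2 159.3] 19.1 slopes deg [-0.27  0.13] z 0.1065
```

Call:
step_arm(
  motion=[
    [-1.4,0,0.1,0,0.4,-0.3,255],
    [-2.8,0.1,0.1,0,0.8,-0.6,255],
    [-4.2,0.1,0.2,0,1.2,-0.8,255],
    [-5.6,0.2,0.3,0,1.7,-1.1,255],
    [-8.3,0.3,0.5,0,2.5,-1.7,255],
    [-11.1,0.5,0.7,0,3.3,-2.2,255],
    [-13.9,0.6,1,0,4.2,-2.8,255],
    [-13.9,0.6,1,0,4.2,-2.8,255],
  ],
)

```text
time_s: 11.55
eef_pos: [0.4892, 0.1668, 0.1124]
eef_rot: [0.543, 0.413, 0.605, -0.41]
wrist_force: [-2.2, -0.0, -0.5]
opening: 0.073
```

```bash
python3 - <<'E'
from h import *
p,r=state()
im,W=cloud('scene'); np.savez('s5.npz',im=im,W=W); cv2.imwrite('pics/s5.png',cv2.resize(im[190:330,250:400,::-1],(640,600),interpolation=cv2.INTER_CUBIC))
im,W=cloud('top'); np.savez('t5.npz',im=im,W=W)
for n in('s5','t5'):
  z=np.load(n+'.npz');W=z['W'];i=z['im'].astype(int); white=(i.min(-1)>110)&(i.max(-1)-i.min(-1)<40)
  L=W-C; a=L@tx;b=L@ty
  for nm,x,y in(('nl',-1,1),('nr',-1,-1),('fl',1,1),('fr',1,-1)):
    m=(abs(a-x*.05)<.014)&(abs(b-y*.075)<.014)&(W[...,2]>.1)&(W[...,2]<.15)&white
    print(n,nm,m.sum(),np.round(np.percentile(W[...,2][m],[50,95]),4) if m.any() else '')
E
```

```text
t 11.55 p [489.2 166.8 112.4] F [-2.2 -0.  -0.5] open 0.073 q [ 0.06  0.23  1.81  0.06  1.17 -0.29]
s5 nl 54 [0.121  0.1243]
s5 nr 57 [0.111 0.115]
s5 fl 91 [0.1172 0.1203]
s5 fr 63 [0.1069 0.11  ]
t5 nl 0 
t5 nr 33 [0.1107 0.116 ]
t5 fl 0 
t5 fr 31 [0.1076 0.1115]
```

View pics/s5.png

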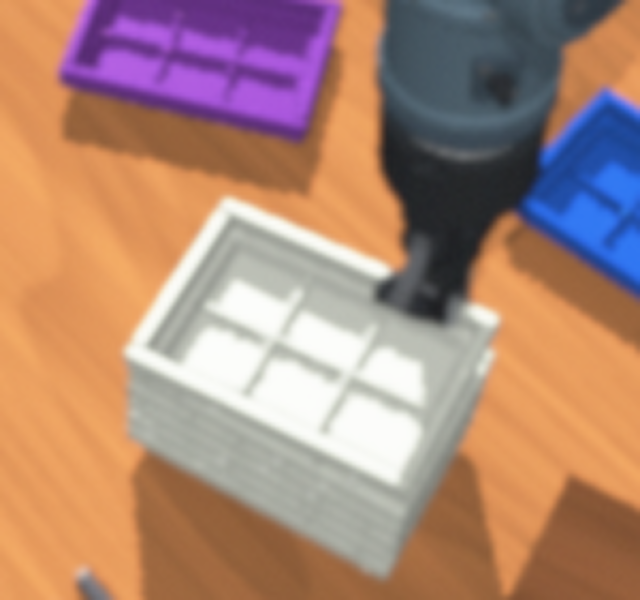

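The crop shows the nl corner raised (gap at (490,350)), with fr still down; measured rises about 15/10/4/0 mm (nl/fl/nr/fr). Continuing the peel.

```bash
python3 - <<'E'
from h import *
p,r=state()
piv=C+.051*tx-.076*ty+[0,0,.092]
d=(-.102*tx+.152*ty); w=np.cross(d/np.linalg.norm(d),[0,0,1])
T=[]
for a in [1,2,3,4,5,6]:
    q=R.from_rotvec(np.radians(a)*w); T.append((piv+q.apply(p-piv),q*r))
e=T[-1]
for h in (2,5,10,20): T.append((e[0]+[0,0,h/1000],e[1]))
rows(T)
E
```

```text
t 11.65 p [488.9 166.8 112.2] F [-1.4 -0.7 -0. ] open 0.064 q [ 0.06  0.23  1.81  0.06  1.17 -0.29]
[-2.8, 0.1, 0.1, 0.0, 0.8, -0.6]
[-5.5, 0.2, 0.3, 0.0, 1.7, -1.1]
[-8.3, 0.3, 0.5, 0.0, 2.5, -1.7]
[-11.1, 0.5, 0.7, 0.0, 3.3, -2.2]
[-13.8, 0.6, 1.0, 0.0, 4.2, -2.8]
[-16.6, 0.9, 1.3, 0.0, 5.0, -3.3]
[-18.6, 0.8, 1.1, 0.0, 5.0, -3.3]
[-21.6, 0.6, 0.9, 0.0, 5.0, -3.3]
[-26.5, 0.4, 0.5, 0.0, 5.0, -3.3]
[-36.5, -0.1, -0.2, 0.0, 5.0, -3.3]
```

Call:
step_arm(
  motion=[
    [-2.8,0.1,0.1,0,0.8,-0.6,255],
    [-5.5,0.2,0.3,0,1.7,-1.1,255],
    [-8.3,0.3,0.5,0,2.5,-1.7,255],
    [-11.1,0.5,0.7,0,3.3,-2.2,255],
    [-13.8,0.6,1,0,4.2,-2.8,255],
    [-16.6,0.9,1.3,0,5,-3.3,255],
    [-18.6,0.8,1.1,0,5,-3.3,255],
    [-21.6,0.6,0.9,0,5,-3.3,255],
    [-26.5,0.4,0.5,0,5,-3.3,255],
    [-31.5,0.2,0.2,0,5,-3.3,255],
  ],
)

```text
time_s: 12.9
eef_pos: [0.4915, 0.1653, 0.144]
eef_rot: [0.505, 0.412, 0.64, -0.407]
wrist_force: [0.6, -1.0, -1.8]
opening: 0.066
```

```bash
python3 - <<'E'
from h import *
p,r=state()
for n in('scene','top'):
  im,W=cloud(n); np.savez(n+'6.npz',im=im,W=W);i=im.astype(int); white=(i.min(-1)>110)&(i.max(-1)-i.min(-1)<40)
  if n=='scene': cv2.imwrite('pics/s6.png',cv2.resize(im[190:330,250:400,::-1],(640,600),interpolation=cv2.INTER_CUBIC))
  L=W-C; a=L@tx;b=L@ty
  for nm,x,y in(('nl',-1,1),('nr',-1,-1),('fl',1,1),('fr',1,-1)):
    m=(abs(a-x*.05)<.014)&(abs(b-y*.075)<.014)&(W[...,2]>.09)&(W[...,2]<.18)&white
    print(n,nm,m.sum(),np.round(np.percentile(W[...,2][m],[5,50,95]),4) if m.any() else '')
rows([(p+[0,0,.04],r),(p+[0,0,.06],Rdown(AZ2))])
E
```

```text
t 12.9 p [491.5 165.3 144. ] F [ 0.6 -1.  -1.8] open 0.066 q [ 0.02  0.24  1.74  0.12  1.32 -0.35]
scene nl 50 [0.0906 0.1541 0.159 ]
scene nr 82 [0.1126 0.1284 0.1348]
scene fl 130 [0.0902 0.1411 0.1482]
scene fr 109 [0.0909 0.119  0.1242]
top nl 0 
top nr 48 [0.0909 0.1311 0.1377]
top fl 0 
top fr 58 [0.103  0.1219 0.1256]
[-38.7, -4.6, -6.4, 0.0, 0.0, -0.1]
[-58.3, -6.6, -9.6, 0.0, -9.2, 5.9]
```

View pics/s6.png

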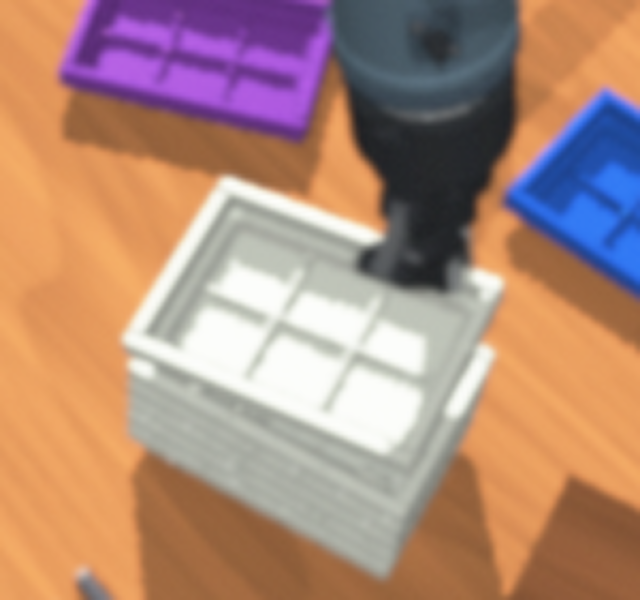

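The tray is fully off (gap all round) and the pile is where it was. Lifting clear and levelling.

Call:
step_arm(
  motion=[
    [-15,-2,-2.5,0,0,0,255],
    [-30,-4,-5,0,0,0,255],
    [-50,-6,-8,0,-1.5,1,255],
    [-65,-7.5,-10.5,0,-3.5,2,255],
    [-72,-8,-12,0,-5.5,3.5,255],
    [-76,-8.5,-12.5,0,-7.5,4.8,255],
    [-78,-8.8,-12.8,0,-9.2,5.9,255],
    [-78,-8.8,-12.8,0,-9.2,5.9,255],
    [-78,-8.8,-12.8,0,-9.2,5.9,255],
  ],
)

```text
time_s: 14.12
eef_pos: [0.4906, 0.1652, 0.2226]
eef_rot: [0.574, 0.41, 0.576, -0.412]
wrist_force: [-0.6, 0.1, -1.3]
opening: 0.069
```

```bash
cat >> h.py <<'E'
def trayfit(im,W,zr,c,lab,rad=.14):
    """rim rectangle + plane of a white tray whose rim is near height zr"""
    i=im.astype(int); white=(i.min(-1)>100)&(i.max(-1)-i.min(-1)<45)
    m=white&(abs(W[...,2]-zr)<.009)&(np.hypot(W[...,0]-c[0],W[...,1]-c[1])<rad)
    _,l,s,_=cv2.connectedComponentsWithStats(cv2.dilate(m.astype(np.uint8),np.ones((5,5)))); m&=l==1+s[1:,4].argmax()
    P=W[m]; rc=cv2.minAreaRect((P[:,:2]*1000).astype(np.float32)); (k,_,_,_)=np.linalg.lstsq(np.c_[P[:,:2]-P[:,:2].mean(0),np.ones(len(P))],P[:,2],rcond=None)
    print(lab,m.sum(),np.round(rc[0],1),np.round(rc[1],1),round(rc[2],1),'slope deg x,y',np.degrees(k[:2]).round(2),'z',k[2].round(4))
E
python3 - <<'E'
from h import *
p,r=state(); print(np.round(r.as_matrix(),3).tolist())
zr=p[2]+.0096
for n in('scene','top'):
  im,W=cloud(n); np.savez(n+'7.npz',im=im,W=W)
  try: trayfit(im,W,zr,p-[-.05,0.03,0],n+' tray')
  except Exception as e: print(e)
  plane(W,np.r_[LC,0],.08,.1,.084,.1,'pile')
# final
e=np.array([.5759,-.2567]); A=12.5; bx=np.array([np.cos(np.radians(A)),np.sin(np.radians(A))]); by=np.array([-bx[1],bx[0]])
TC=e-bx*.060; Gf=np.r_[TC-.051*bx+.048*by,.0]; print('final grip guess',Gf)
E
```

```text
t 14.12 p [490.6 165.2 222.6] F [-0.6  0.1 -1.3] open 0.069 q [ 0.1   0.06  1.76 -0.    1.33 -0.23]
[[-0.004, 0.946, 0.323], [-0.001, 0.323, -0.946], [-1.0, -0.004, -0.0]]
scene tray 1124 [555.8 135.8] [112.7 159.4] 18.7 slope deg x,y [-0.48  0.22] z 0.2297
pile 634 [553.9 139.4] [110.2 159.4] 18.0 slopes deg [-0.51 -0.09] z 0.0902
top tray 470 [554.6 130.8] [120.8 156.2] 21.8 slope deg x,y [-0.68  0.17] z 0.2304
pile 255 [526.8 104.3] [ 89.7 188.1] 52.5 slopes deg [-0.34 -0.09] z 0.0899
final grip guess [ 0.45714204 -0.23386259  0.        ]
```

```bash
cat >> h.py <<'E'
E0=np.array([.5759,-.2567]); A=12.5; bx=np.array([np.cos(np.radians(A)),np.sin(np.radians(A))]); by=np.array([-bx[1],bx[0]])
def goal(gap,z): 
    t=E0-bx*(.055+gap); return np.r_[t-.052*bx+.0485*by,z]
E
python3 - <<'E'
from h import *
p,r=state(); g=goal(.02,.2); Q=Rdown(A); v=(r.inv()*Q).as_rotvec()
rows([(p+(g-p)*k/9,r*R.from_rotvec(v*k/9)) for k in range(1,10)])
E
```

```text
t 14.22 p [490.8 165.  222.6] F [ 0.6 -0.  -0.7] open 0.073 q [ 0.1   0.06  1.76 -0.    1.33 -0.23]
[2.6, -19.6, 40.5, 0.7, 0.0, 0.0]
[5.1, -39.2, 81.0, 1.4, 0.0, 0.0]
[7.7, -58.8, 121.5, 2.1, 0.0, 0.1]
[10.3, -78.4, 162.0, 2.8, 0.0, 0.1]
[12.9, -97.9, 202.4, 3.5, 0.0, 0.1]
[15.4, -117.5, 242.9, 4.2, 0.0, 0.1]
[18.0, -137.1, 283.4, 4.9, 0.0, 0.2]
[20.6, -156.7, 323.9, 5.6, 0.0, 0.2]
[23.2, -176.3, 364.4, 6.3, 0.0, 0.2]
```

Call:
step_arm(
  motion=[
    [1.3,-10,20,0.3,0,0,255],
    [5.1,-39.2,81,1.4,0,0,255],
    [7.7,-58.8,121.5,2.1,0,0,255],
    [10.3,-78.4,162,2.8,0,0.1,255],
    [12.9,-97.9,202.4,3.5,0,0.1,255],
    [15.4,-117.5,242.9,4.2,0,0.1,255],
    [18,-137.1,283.4,4.9,0,0.2,255],
    [20.6,-156.7,323.9,5.6,0,0.2,255],
    [22.5,-170,352,6,0,0.2,255],
    [23.2,-176.3,364.4,6.3,0,0.2,255],
  ],
)

```text
time_s: 15.48
eef_pos: [0.4411, -0.2384, 0.2]
eef_rot: [0.551, 0.443, 0.551, -0.443]
wrist_force: [0.4, 0.3, -1.2]
opening: 0.065
```

Call:
step_arm(
  motion=[
    [0,0,0,0,0,0,255],
    [0,0,0,0,0,0,255],
  ],
)

```text
time_s: 15.72
eef_pos: [0.4417, -0.2356, 0.2002]
eef_rot: [0.552, 0.442, 0.552, -0.442]
wrist_force: [-0.1, 0.1, -1.6]
opening: 0.066
```

```bash
python3 - <<'E'
from h import *
p,r=state()
for n in('scene','top'):
  im,W=cloud(n); np.savez(n+'8.npz',im=im,W=W)
  trayfit(im,W,p[2]+.009,p+[.04,-.06,0],n+' tray')
  plane(W,np.r_[LC,0],.08,.1,.084,.1,'pile')
  m=(W[...,2]>.095)&(W[...,2]<.108)&(W[...,0]>.56)&(W[...,0]<.7)&(W[...,1]<-.17)&(W[...,1]>-.33)
  P=W[m]; print('block',m.sum(),cv2.minAreaRect((P[:,:2]*1000).astype(np.float32)),np.median(P[:,2]))
rows([(goal(.02,z),Rdown(A)) for z in(.2,.0885)])
E
```

```text
t 15.72 p [ 441.7 -235.6  200.2] F [-0.1  0.1 -1.6] open 0.066 q [-0.73  0.04  1.82  0.    1.27 -0.95]
scene tray 724 [ 501.8 -271.5] [113.6 164.6] 12.4 slope deg x,y [-0.52  0.14] z 0.207
pile 949 [553.  139.6] [112.6 159. ] 17.7 slopes deg [-0.09  0.02] z 0.0898
block 982 ((620.2239379882812, -245.05474853515625), (91.41756439208984, 94.62367248535156), 13.252470016479492) 0.10188411145283649
top tray 392 [ 505.  -271.5] [106.3 160.3] 11.8 slope deg x,y [-0.35  0.43] z 0.2078
pile 514 [552.6 138.9] [107.8 162.2] 18.0 slopes deg [-0.17  0.01] z 0.0903
block 918 ((619.8021240234375, -247.77197265625), (90.63471221923828, 90.77325439453125), 12.428101539611816) 0.1014766476446084
[0.4, -0.7, 1.2, 0.1, -0.0, -0.0]
[111.9, -0.8, 1.2, 0.1, -0.0, -0.0]
```

Call:
step_arm(
  motion=[
    [25,0,0.5,0,0,0,255],
    [55,0,1,0,0,0,255],
    [85,0,1,0,0,0,255],
    [100,0,1,0,0,0,255],
    [107,0,1,0,0,0,255],
    [110,0,1,0,0,0,255],
    [110,0,1,0,0,0,255],
    [110,0,1,0,0,0,255],
  ],
)

```text
time_s: 16.82
eef_pos: [0.4423, -0.2381, 0.0911]
eef_rot: [0.552, 0.443, 0.551, -0.442]
wrist_force: [0.8, -0.8, -1.1]
opening: 0.068
```

```bash
cat > gap.py <<'E'
from h import *
import sys
p,r=state(); tag=sys.argv[1]
for n in('scene','top'):
  im,W=cloud(n); np.savez(n+tag+'.npz',im=im,W=W)
  cv2.imwrite(f'pics/{n}{tag}.png',cv2.resize((im[130:250,110:260] if n=='scene' else im[130:280,250:420])[...,::-1],(680,600),interpolation=cv2.INTER_CUBIC))
  # edge frame coordinates
  d=W[...,:2]-E0; x=d@bx; y=d@by; z=W[...,2]
  i=im.astype(int); white=(i.min(-1)>100)&(i.max(-1)-i.min(-1)<45)
  t=white&(z>.09)&(z<.106)&(x<.0)&(x>-.15)&(abs(y)<.1)
  P=W[t]; k=np.linalg.lstsq(np.c_[x[t]+.055,y[t],np.ones(t.sum())],z[t],rcond=None)[0]
  print(n,'rim x',np.percentile(x[t],[1,99]).round(4),'y',np.percentile(y[t],[1,99]).round(4),'rect',cv2.minAreaRect((np.c_[x[t],y[t]]*1000).astype(np.float32)),'slopes',np.degrees(k[:2]).round(2),'z',k[2].round(4))
  row=(abs(y)<.03)&(x>-.04)&(x<.04)&(z>0.02)
  h=[(round(b*1000),int((row&(abs(x-b)<.002)).sum()),round(float(np.median(z[row&(abs(x-b)<.002)]))*1,4)) for b in np.arange(-.032,.03,.004) if (row&(abs(x-b)<.002)).any()]
  print([(a,c) for a,_,c in h])
rows([(goal(g,.09),Rdown(A)) for g in(.02,.002)])
E
python3 gap.py 9
```

```text
t 16.82 p [ 442.3 -238.1   91.1] F [ 0.8 -0.8 -1.1] open 0.068 q [-0.73  0.2   1.9   0.    1.04 -0.95]
scene rim x [-0.1288 -0.0192] y [-0.0807  0.0806] rect ((-66.0336685180664, -0.12799072265625), (163.2957763671875, 131.638427734375), 89.65745544433594) slopes [-0.09  0.3 ] z 0.0973
[(-32, 0.0943), (-28, 0.0982), (-24, 0.099), (-20, 0.0934), (0, 0.1004), (4, 0.1009), (8, 0.1016), (12, 0.1021), (16, 0.1016), (20, 0.1016), (24, 0.1011), (28, 0.1016)]
top rim x [-0.1251 -0.0184] y [-0.081   0.0778] rect ((-55.944515228271484, -4.7546539306640625), (176.89749145507812, 107.4957046508789), 77.36537170410156) slopes [-0.08  0.28] z 0.0986
[(-32, 0.0774), (-28, 0.0857), (-24, 0.0988), (-20, 0.0995), (-16, 0.0974), (0, 0.1001), (4, 0.0999), (8, 0.1012), (12, 0.1008), (16, 0.1003), (20, 0.1007), (24, 0.1023), (28, 0.1022)]
[0.9, -0.5, -1.3, 0.0, 0.1, -0.1]
[0.9, 17.5, -1.3, 0.0, 0.1, -0.1]
```

View pics/top9.png

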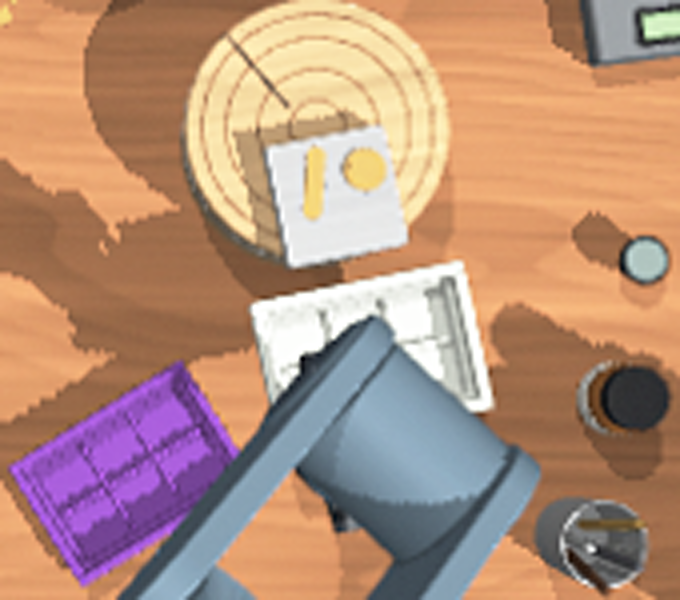

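The tray is level, parallel and centred in front of the block, with a gap of about 18 mm; tags untouched. Advancing slowly.

Call:
step_arm(
  motion=[
    [0,4,0,0,0,0,255],
    [0,8,0,0,0,0,255],
    [0,12,0,0,0,0,255],
    [0,14,0,0,0,0,255],
    [0,15.5,0,0,0,0,255],
    [0,16.5,0,0,0,0,255],
    [0,16.5,0,0,0,0,255],
    [0,16.5,0,0,0,0,255],
  ],
)

```text
time_s: 17.92
eef_pos: [0.4579, -0.2341, 0.0903]
eef_rot: [0.552, 0.443, 0.551, -0.442]
wrist_force: [0.6, -0.2, -1.1]
opening: 0.068
```

```bash
python3 gap.py A
```

```text
t 17.93 p [ 457.9 -234.1   90.3] F [ 0.6 -0.2 -1.1] open 0.068 q [-0.7   0.22  1.87  0.    1.05 -0.92]
scene rim x [-0.1131 -0.003 ] y [-0.0802  0.0809] rect ((-58.6618766784668, 0.530120849609375), (164.02989196777344, 112.70328521728516), 89.43669128417969) slopes [0.14 0.2 ] z 0.0969
[(-32, 0.0745), (-28, 0.0747), (-24, 0.0783), (-12, 0.0983), (-8, 0.0989), (-4, 0.0975), (0, 0.101), (4, 0.1018), (8, 0.1012), (12, 0.1016), (16, 0.1019), (20, 0.1015), (24, 0.101), (28, 0.1018)]
top rim x [-0.1063 -0.0022] y [-0.0812  0.0781] rect ((-50.66859436035156, -1.4101486206054688), (166.72055053710938, 102.89850616455078), 84.92411804199219) slopes [-0.03  0.37] z 0.0977
[(-32, 0.0754), (-28, 0.0743), (-24, 0.0734), (-20, 0.0739), (-16, 0.0762), (-12, 0.0846), (-8, 0.0979), (-4, 0.0978), (0, 0.0977), (4, 0.1004), (8, 0.1011), (12, 0.1007), (16, 0.1019), (20, 0.1013), (24, 0.1021), (28, 0.1012)]
[0.4, -16.8, -0.9, 0.0, 0.0, -0.0]
[0.4, 1.2, -0.9, 0.0, 0.0, -0.0]
```

View pics/topA.png

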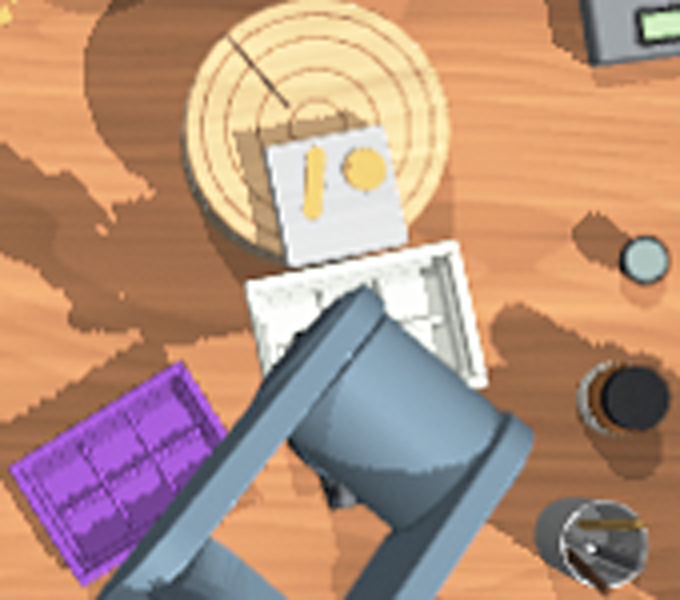

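Call:
step_arm(
  motion=[
    [-0.6,0,0,0,-0.25,0,255],
    [-0.6,0.7,0,0,-0.25,0,255],
    [-0.6,1.5,0,0,-0.25,0,255],
    [-0.6,1.5,0,0,-0.25,0,255],
    [-0.6,1.5,0,0,-0.25,0,255],
  ],
)

```text
time_s: 18.65
eef_pos: [0.4594, -0.2337, 0.0909]
eef_rot: [0.553, 0.442, 0.55, -0.443]
wrist_force: [0.1, 0.3, -1.2]
opening: 0.07
```

```bash
python3 gap.py B; python3 - <<'E'
from h import *
for n in('scene','top'):
    z=np.load(n+'B.npz'); W=z['W']; im=z['im']
    plane(W,np.r_[LC,0],.08,.1,.084,.1,n+' pile')
    Wl=W.copy(); Wl[im[...,0]>=150]=np.nan; plane(Wl,np.r_[LC,0]+.22*uy,.08,.1,.004,.016,'lid')
E
```

```text
t 18.65 p [ 459.4 -233.7   90.9] F [ 0.1  0.3 -1.2] open 0.07 q [-0.7   0.22  1.87 -0.    1.04 -0.92]
scene rim x [-0.1107 -0.0018] y [-0.0795  0.0815] rect ((-57.45466995239258, 0.37432098388671875), (164.9529266357422, 113.71685028076172), 89.99646759033203) slopes [ 0.26 -0.01] z 0.0975
[(-32, 0.0747), (-28, 0.075), (-24, 0.0781), (-20, 0.0815), (-12, 0.0964), (-8, 0.0993), (-4, 0.0988), (0, 0.101), (4, 0.1017), (8, 0.1015), (12, 0.1016), (16, 0.1012), (20, 0.1017), (24, 0.1012), (28, 0.1014)]
top rim x [-0.1062 -0.0003] y [-0.0807  0.0782] rect ((-51.56260299682617, -0.4021148681640625), (162.5991973876953, 105.79061126708984), 86.6394271850586) slopes [-0.22  0.23] z 0.0985
[(-32, 0.0748), (-28, 0.0748), (-24, 0.0757), (-20, 0.0767), (-16, 0.0743), (-12, 0.0842), (-8, 0.0958), (-4, 0.0988), (0, 0.099), (4, 0.0997), (8, 0.1015), (12, 0.1009), (16, 0.1008), (20, 0.1014), (24, 0.1006), (28, 0.101)]
[0.9, -18.3, -0.9, 0.0, 0.3, -0.0]
[0.9, -0.3, -0.9, 0.0, 0.3, -0.0]
scene pile 950 [553.4 139.5] [112.2 159.1] 18.1 slopes deg [-0.06 -0.04] z 0.0897
lid 2906 [483.  347.1] [108.8 160. ] 18.2 slopes deg [-0.07  0.02] z 0.0091
top pile 511 [552.8 138.9] [108.  162.2] 18.0 slopes deg [-0.05  0.08] z 0.0901
lid 1294 [484.6 346.5] [113.4 161. ] 17.9 slopes deg [0.13 0.1 ] z 0.009
```

View pics/sceneB.png

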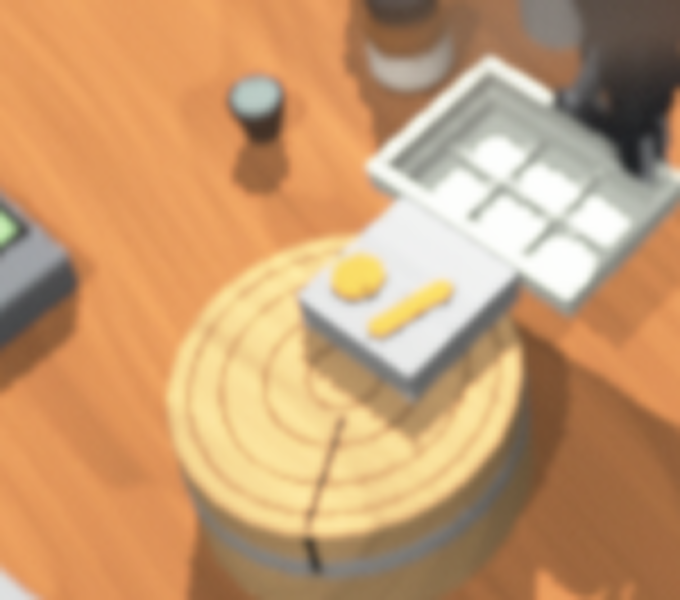

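Call:
step_arm(
  motion=[
    [0,0.5,0,0,0,0,255],
    [0,1,0,0,0,0,255],
    [0,1,0,0,0,0,255],
    [0,1,0,0,0,0,255],
  ],
)

```text
time_s: 19.25
eef_pos: [0.4604, -0.2335, 0.0909]
eef_rot: [0.553, 0.442, 0.55, -0.443]
wrist_force: [-0.4, -0.1, -1.2]
opening: 0.075
```

```bash
python3 gap.py C; python3 - <<'E'
from bench import ctrl
o=ctrl.get_obs(); print(o['wrist_force'],o['torque'])
E
```

```text
t 19.25 p [ 460.4 -233.5   90.9] F [-0.4 -0.1 -1.2] open 0.075 q [-0.7   0.23  1.87 -0.    1.04 -0.92]
scene rim x [-0.1102 -0.0007] y [-0.0793  0.0808] rect ((-55.82170867919922, 0.6154098510742188), (163.88731384277344, 111.76232147216797), 89.73583984375) slopes [ 0.42 -0.12] z 0.0975
[(-32, 0.0752), (-28, 0.0756), (-24, 0.0774), (-20, 0.0818), (-8, 0.0981), (-4, 0.0994), (0, 0.1004), (4, 0.101), (8, 0.1017), (12, 0.1017), (16, 0.1016), (20, 0.1015), (24, 0.1017), (28, 0.1016)]
top rim x [-0.1055 -0.0002] y [-0.081   0.0781] rect ((-52.88282775878906, -1.0339508056640625), (160.58721923828125, 106.9803695678711), 88.35913848876953) slopes [0.12 0.01] z 0.0984
[(-32, 0.0756), (-28, 0.0747), (-24, 0.0779), (-20, 0.0766), (-16, 0.0747), (-12, 0.0827), (-8, 0.0898), (-4, 0.0994), (0, 0.0984), (4, 0.1008), (8, 0.1012), (12, 0.1007), (16, 0.1007), (20, 0.101), (24, 0.1007), (28, 0.1019)]
[0.9, -19.3, -0.9, 0.0, 0.3, -0.0]
[1.0, -1.3, -0.9, 0.0, 0.3, -0.0]
[ 0.94346043  0.32980144 -0.86192216] [ 0.06289199  0.10602392 -0.03388927]
```

```bash
python3 -c "
from bench import ctrl
print(ctrl.hand_in())"
```

```text
the job is handed in; nothing more can be done
None
```

The job is done and handed in at about 19.4 s of the 61 s; no verdict was reported.

- **Lid:** I tipped it about 19° by its pull with its heel on the rim, then lifted it away. It now lies flat on the bench at about (484, 347) mm, with the pull up and released (tilt 0.2° or less).
- **Peel:** I raised the tray's nl corner first (the -x, +y one). Midway the rises at nl, fl, nr and fr were about 15, 10, 4 and 0 mm, and then I lifted the whole tray clear.
- **Pile:** It is still standing, but it measures about 2–3 mm and about 1° from where the top tray sat before. That is close to the 2 mm calibration error, so it may have shifted slightly.
- **Tray at the block:** It is still in the gripper, mouth up, with its long side parallel to the block's front edge and centred within about 1 mm.
    - **Height:** the rim's top is about 3 mm below the block's face.
    - **Gap:** it measures under 1 mm, with no contact force felt, and the edge is only known to about 2 mm.
    - **Level:** one camera gives 0.1° and the other 0.4° across the tray, so it is level to about half a degree.
- **Other items:** The tags on the block looked undisturbed in the last pictures. I did not re-measure the hammer, punches, jar, pot or loupe, and nothing was moved near them.

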